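# Hold the matching spacer over the bare stud of an open instrument chassis

## Task

Four loose aluminium spacers stand on the table, and one stud in the open chassis is still bare: pick up the spacer of the same height and thickness as the three already fitted, carry it over the socket strip and the chassis wall, and finish still holding it upright, centred over the bare stud with its lower end about 1 cm above the stud's tip, so that I can put threadlock on the stud. Keep it steady there and do not lower it onto the stud or let go. Do not bump the chassis, its fitted parts or the socket strip, and leave the other spacers, the mug, the screwdriver and the parts bin where they are.

Things in the scene. Friction and masses are not known exactly. Their poses are not given: they have to be found in the camera images.
- spacer_55: Loose round aluminium spacer (tube), 32 mm outside diameter, bore 22 mm, 55 mm tall, standing on end on the table. The one that matches the fitted spacers. About 63 g. Origin: centre of its underside; z along its axis, up.
- spacer_40: Loose round aluminium spacer (tube), 32 mm outside diameter, bore 22 mm, 40 mm tall, standing on end on the table. Too short. Origin: centre of its underside; z along its axis, up.
- spacer_70: Loose round aluminium spacer (tube), 32 mm outside diameter, bore 22 mm, 70 mm tall, standing on end on the table. Too tall. Origin: centre of its underside; z along its axis, up.
- spacer_wide: Loose round aluminium spacer (tube), 46 mm outside diameter, bore 22 mm, 55 mm tall, standing on end on the table. Right height but too thick. Origin: centre of its underside; z along its axis, up.
- chassis: Open-topped grey sheet-metal instrument chassis, fixed to the table: 220 mm along its x, 200 mm along its y, walls 4 mm thick and 60 mm high, floor 4 mm thick. In its middle a transformer, 54 x 46 mm, reaching 89 mm above the table. Four studs stand at x = +-70 mm, y = +-60 mm; which one is bare varies. Origin: centre of its underside on the table; z up.
- stud: The bare steel stud in the chassis, fixed and upright, 10 mm in diameter, 70 mm tall (its foot has a 17 mm collar, 4 mm high). Origin: its foot on the chassis floor, 4 mm above the table.
- stud_tip (a point): Centre of the bare stud's upper end, 74 mm above the table; z up.
- fitted_1: Fixed in the chassis: a stud like the bare one with an aluminium spacer already on it (round, 32 mm outside, 55 mm tall, standing on the chassis floor; its stud sticks out 15 mm above it). Origin: centre of its foot on the chassis floor; z up.
- fitted_2: Fixed in the chassis: a stud like the bare one with an aluminium spacer already on it (round, 32 mm outside, 55 mm tall, standing on the chassis floor; its stud sticks out 15 mm above it). Origin: centre of its foot on the chassis floor; z up.
- fitted_3: Fixed in the chassis: a stud like the bare one with an aluminium spacer already on it (round, 32 mm outside, 55 mm tall, standing on the chassis floor; its stud sticks out 15 mm above it). Origin: centre of its foot on the chassis floor; z up.
- socket_strip: White bench socket strip fixed to the table between the loose spacers and the chassis: 400 mm along x, 44 mm along y, 60 mm high. Origin: centre of its underside.
- mug: White mug, 80 mm in diameter, 90 mm tall, standing beyond the spacers. Origin: centre of its underside.
- screwdriver: Screwdriver, 200 mm long, lying on the table beyond the chassis. Origin: about its middle, on its underside; x along it.
- parts_bin: Red plastic open bin, 160 x 110 mm, 80 mm high, on the table to the right of the spacers. Origin: centre of its underside.

How it is judged:
By the outcome, as a careful person would: the job done as asked, in the order asked, and still so for the second after the job is handed in, while the arm keeps its last pose, push and grip.
It also fails if it takes over 42 s, if anything falls off the work surface, if the arm or the gripper's body presses on something with over 40 N, if the wrist force passes 120 N, or if a joint passes its speed limit or range.

## Robot

A 7-joint arm with a two-finger parallel gripper is mounted at the origin on the work surface. World frame = base frame: x ahead of the robot, y to its left, z up, the work surface at z = 0. Lengths are in m, angles in degrees, forces in N, time in s.
With the tool pointing down it reaches from about 0.425 to 0.875 m from the base axis. Payload 4.7 kg.
Tool frame: the origin (TCP) lies at the very end of the fingers, on their centre line; the grasp point (between the pads) lies 19 mm behind it; z points along the fingers, y is the line along which they close (so a half turn about z gives the same grasp; the last joint's range is limited). The gripper opens to 87 mm and grips with 3 to 60 N. Pads are 19 mm wide; open, the fingers measure 117 mm over their backs; the gripper's body (75 mm by 190 mm) begins 51 mm behind the grasp point.
Start: joints at [-71.385, 18.392, -4.016, 83.108, 1.295, 78.541, -3.26], TCP at [0.199, 0.619, 0.201] pointing down, gripper open.
Joint ranges: [-163.93, 163.93], [-17.29, 119.83], [-79.2, 71.16], [3.27, 140.29], [-89.18, 269.18], [5.43, 117.66], [-154.24, 154.24]. Speed limits (degrees/s): [147.25, 147.25, 180, 180, 180, 180, 180].

## Interface

Orientations are given as [roll, pitch, yaw] about the fixed x, y, z axes, in that order (R = Rz(yaw) Ry(pitch) Rx(roll)).
In Python, from cell import get_obs, cams, ticket, finder gives the robot as it stands.
- The arm moves only by the shell command python3 -m creep 'ROWS' [FORCE]. ROWS is text: rows parted by semicolons, each of 5 numbers parted by spaces: the shift along the world's x, y, z in m, then the turn about the world's z in degrees, then the finger opening in m, from 0 to 0.087. A call has 1 to 8 rows; each row shifts and turns the commanded pose from where the row before left it; what a row does not reach is not made up. A row lasts 1/8 s, in which the tool goes at most 62.5 mm and 10.7 degrees, less where a joint would pass 70% of its speed; a pose out of reach is approached as far as the arm can. A call with a gripper value outside its range is refused whole. The fingers move at their own pace and stop on an object; FORCE is the grip in N (left out, the last holds). Time passes only in rows, so rows that do not move let the fingers close. It gives the time, the measured TCP pose, the force, the opening and the grip force at its end, in the units of the state.
- get_obs(): the state, without advancing time (a new reading comes with each control period).
- cams.read_camera(name): name is "side" or "top"; returns the picture (420x560x3 uint8, red, green, blue); there is no depth.
- cams.calibration(name): a dict with "fx", "fy", "cx", "cy" (pixels), "k1" (the pictures are not rectified: a ray, as slopes to the right and down, at radius r is drawn at 1 + k1 r^2 times it, then the intrinsics apply), "extrinsics" (4x4, takes a point from world to camera coordinates). Camera axes: x right, y down, z forward; pixel columns grow to the right and rows downward; lengths in m; the calibration is good to about 2 mm. A picture is of the moment at which its call begins. calibration takes no time and is no camera call.
- ticket.sign_off(): hands the job in; it is judged then, once.
Trained networks look in the newest picture that a camera, given by its name, has taken for a name from the list of things; names that differ only in an ending like _2 or _b are one class to them, and where a whole thing is asked for, a point or a joint stands for the part that bears it (a point fixed in the world has none). Each returns a list of dicts, best first, with "p" (0 to 1); they miss things now and then, are a little off and sometimes report something else, mostly with a low value. They report only what shows in the picture. A call takes as long as a camera call.
- finder.masks_of(name, camera): "mask" (420x560 bool, what is visible of it) and "xy" ([column, row] in pixels, amid what is visible of it).
- finder.tip_of(name, camera): "xy" ([column, row] in pixels: a listed point, or the origin of a listed thing).
The state is a dict: "time_s": time; "qpos": joint angles; "joint_velocities": joint speeds; "effort": joint torques, N m; "tool_pos": TCP position; "tool_rot": TCP orientation; "force": force on the tool from outside, world axes, zero at the start; "wrist_torque": the same for the moment, N m; "grip_width": finger opening in m; "grasp_force": force on a finger pad.
Only numpy, scipy, OpenCV 4.12 (cv2) and the standard library are available. Lean on these libraries where they do the work, as an engineer would, in place of code of your own. Each camera call takes 0.05 s, during which the arm holds its last target. There are 200 camera calls.

## Working session

There is one attempt and no reset: what is moved stays moved. The work goes in short steps, Python scripts to look and compute and a shell command to move; the robot and the scene stay as the last step left them, time stands still between calls to the robot, and variables do not carry over. Pictures are saved under pics/ and viewed, at most 10 in all, crops included, and the job is handed in when it is done.

```bash
mkdir -p pics
cat > h.py <<'E'
import numpy as np, cv2
from cell import get_obs, cams, ticket, finder
def ray(cam,xy):
    c=cams.calibration(cam);E=np.array(c["extrinsics"])
    d=np.array([(xy[0]-c["cx"])/c["fx"],(xy[1]-c["cy"])/c["fy"]]);u=d.copy()
    for _ in range(20): u=d/(1+c["k1"]*(u@u))
    R=E[:3,:3];return -R.T@E[:3,3], R.T@np.array([u[0],u[1],1])
def atz(cam,xy,z):
    o,d=ray(cam,xy);return o+d*(z-o[2])/d[2]
def proj(cam,p):
    c=cams.calibration(cam);E=np.array(c["extrinsics"])
    q=E[:3,:3]@p+E[:3,3];u=q[:2]/q[2];u=u*(1+c["k1"]*(u@u));return np.array([c["fx"]*u[0]+c["cx"],c["fy"]*u[1]+c["cy"]])
E
python3 - <<'E'
from h import *
np.set_printoptions(precision=3,suppress=True)
ims=[]
for c in ("top","side"):
    im=cams.read_camera(c); cv2.imwrite(f"pics/{c}0.png",im[:,:,::-1])
    print(c,"cam pos",ray(c,(280,210))[0])
    for n,z in (("spacer_55",0),("spacer_40",0),("spacer_70",0),("spacer_wide",0),("stud_tip",.074),("fitted_1",.004),("chassis",0),("socket_strip",0)):
        for r in finder.tip_of(n,c)[:4]: print(c,n,round(r["p"],2),np.array(r["xy"]),atz(c,r["xy"],z)[:2])
E
```

```text
top cam pos [ 0.439 -0.118  0.884]
top spacer_55 0.66 [306.2 289.2] [ 0.442 -0.17 ]
top spacer_55 0.49 [304.6 216.6] [ 0.608 -0.153]
top spacer_55 0.45 [372.8 222.5] [ 0.609 -0.314]
top spacer_40 0.66 [306.2 289.2] [ 0.442 -0.17 ]
top spacer_40 0.49 [304.6 216.6] [ 0.608 -0.153]
top spacer_40 0.45 [372.8 222.5] [ 0.609 -0.314]
top spacer_70 0.66 [306.2 289.2] [ 0.442 -0.17 ]
top spacer_70 0.49 [304.6 216.6] [ 0.608 -0.153]
top spacer_70 0.45 [372.8 222.5] [ 0.609 -0.314]
top spacer_wide 0.81 [358.9 282.3] [ 0.468 -0.288]
top stud_tip 0.52 [174.8 252.7] [0.491 0.118]
top stud_tip 0.17 [321.2 162.4] [ 0.72  -0.177]
top stud_tip 0.16 [125.  207.7] [0.577 0.243]
top fitted_1 0.77 [135.3 268.7] [0.45  0.225]
top fitted_1 0.73 [126.3 208. ] [0.589 0.271]
top fitted_1 0.55 [175.1 200. ] [0.619 0.157]
top chassis 0.56 [183.8 258.2] [0.485 0.117]
top chassis 0.55 [156.1 229.8] [0.544 0.192]
top socket_strip 0.62 [255.8 257.6] [ 0.502 -0.049]
top socket_strip 0.39 [125.7 207.2] [0.591 0.274]
side cam pos [ 0.336 -0.775  0.82 ]
side spacer_55 0.9 [324.5 321.1] [ 0.615 -0.309]
side spacer_55 0.9 [290.7 263.4] [ 0.61  -0.156]
side spacer_40 0.9 [324.5 321.1] [ 0.615 -0.309]
side spacer_40 0.9 [290.7 263.4] [ 0.61  -0.156]
side spacer_70 0.9 [324.5 321.1] [ 0.615 -0.309]
side spacer_70 0.9 [290.7 263.4] [ 0.61  -0.156]
side spacer_wide 0.93 [247.3 335.4] [ 0.47  -0.284]
side stud_tip 0.56 [201.2 169.4] [0.503 0.115]
side fitted_1 0.71 [173.8 168.1] [0.457 0.228]
side fitted_1 0.69 [247.9 166.5] [0.629 0.166]
side fitted_1 0.45 [218.6 144.8] [0.587 0.278]
side chassis 0.75 [209.  170.8] [0.536 0.191]
side socket_strip 0.63 [225.1 236.2] [ 0.507 -0.033]
```

View pics/top0.png

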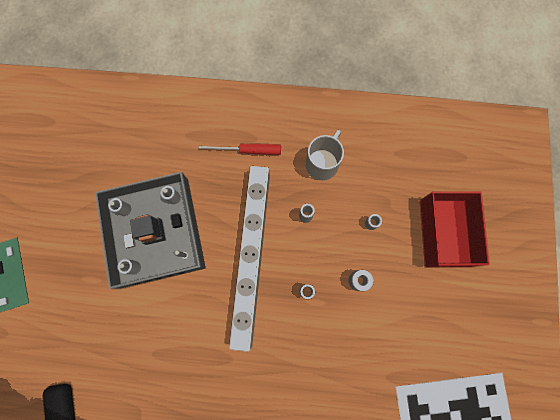

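View pics/side0.png

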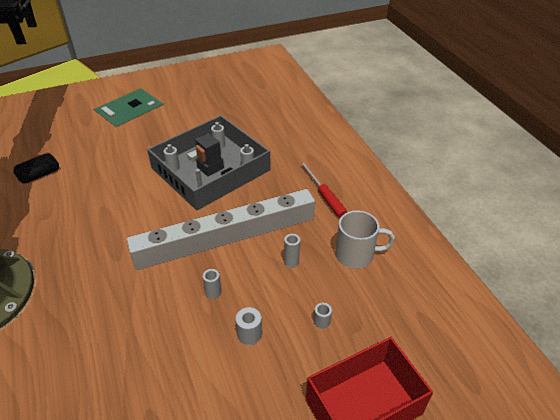

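The top view shows loose spacers at (307,212), (374,222), (307,291) and the wide one at (361,281). The bare stud is at about (180,253). In the side view (292,250) looks tallest and (323,315) shortest, so the 55 mm one should be the one at (212,284). I'll fit the model silhouettes to the masks to check that.

```bash
cat > fit.py <<'E'
from h import *
from scipy.optimize import minimize
np.set_printoptions(precision=4,suppress=True)
S=4
def hull(cam,P):
    q=np.array([proj(cam,p) for p in P]);m=np.zeros((420*S,560*S),np.uint8)
    cv2.fillConvexPoly(m,cv2.convexHull(np.round((q+.5)*S-.5).astype(np.int32)),1)
    return cv2.resize(m.astype(np.float32),(560,420),interpolation=cv2.INTER_AREA)
a=np.linspace(0,2*np.pi,40)[:-1]
def cyl(x,y,r,z0,z1): return [(x+r*np.cos(t),y+r*np.sin(t),z) for z in (z0,z1) for t in a]
def box(x,y,yaw,L,W,H):
    c,s=np.cos(yaw),np.sin(yaw);return [(x+c*u-s*v,y+s*u+c*v,z) for u in(-L/2,L/2) for v in(-W/2,W/2) for z in(0,H)]
def cost(ms,P):
    t=0
    for cam,m in ms.items():
        h=hull(cam,P);t+=1-np.minimum(h,m).sum()/np.maximum(h,m).sum()
    return t/len(ms)
def fit(ms,f,x0,step):
    sim=np.vstack([x0]+[np.array(x0)+np.eye(len(x0))[i]*step[i] for i in range(len(x0))])
    r=minimize(lambda v:cost(ms,[np.array(p) for p in f(*v)]),x0,method="Nelder-Mead",options=dict(initial_simplex=sim,maxiter=150,xatol=1e-4,fatol=1e-4));return r.x,r.fun
E
python3 - <<'E'
from fit import *
for c in("top","side"): cams.read_camera(c)
M={c:finder.masks_of("spacer_55",c) for c in("top","side")}
for c in M: print(c,[(round(m["p"],2),np.round(m["xy"])) for m in M[c]])
def near(c,p): 
    q=proj(c,np.array(p)); L=[m for m in M[c] if np.linalg.norm(m["xy"]-q)<15]; return L[0]["mask"].astype(np.float32) if L else None
for p in((.443,-.17),(.61,-.155),(.612,-.311)):
    ms={c:near(c,(*p,.027)) for c in M}; ms={c:m for c,m in ms.items() if m is not None}
    for h in (.04,.055,.07):
        v,f=fit(ms,lambda x,y:cyl(x,y,.016,0,h),p,(.006,.006));print(list(ms),h,v,round(f,3))
ms={c:finder.masks_of("chassis",c) for c in M}
print([(c,[(m["p"],m["xy"],m["mask"].sum()) for m in ms[c]]) for c in ms])
for cs in (["top"],["side"],["top","side"]):
    mm={}
    for c in cs:
        k=ms[c][0]["mask"].astype(np.uint8); hh=np.zeros_like(k);cv2.fillPoly(hh,cv2.findContours(k,0,2)[0],1);mm[c]=hh.astype(np.float32)
    v,f=fit(mm,lambda x,y,w:box(x,y,w,.22,.2,.06),(.54,.193,.25),(.01,.01,.1))
    R=np.array([[np.cos(v[2]),-np.sin(v[2])],[np.sin(v[2]),np.cos(v[2])]])
    print(cs,v,np.degrees(v[2]),f,[v[:2]+R@[sx*.07,sy*.06] for sx in(1,-1) for sy in(1,-1)])
ims={c:cams.read_camera(c) for c in M}
b=np.hstack([cv2.resize(ims["top"][160:300,90:215],None,fx=3,fy=3,interpolation=2),cv2.resize(ims["side"][100:240,140:280],None,fx=3,fy=3,interpolation=2)])
cv2.imwrite("pics/crop1.png",b[:,:,::-1])
E
```

```text
top [(0.54, array([309., 211.]))]
side [(0.86, array([209., 288.])), (0.83, array([324., 312.])), (0.7, array([293., 248.])), (0.41, array([197., 176.]))]Traceback (most recent call last):
  File "<stdin>", line 10, in <module>
  File "fit.py", line 20, in fit
    r=minimize(lambda v:cost(ms,[np.array(p) for p in f(*v)]),x0,method="Nelder-Mead",options=dict(initial_simplex=sim,maxiter=150,xatol=1e-4,fatol=1e-4));return r.x,r.fun
    res = _minimize_neldermead(fun, x0, args, callback, bounds=bounds,
                               **options)
    fxe = func(xe)
    fx = function(np.copy(x), *(wrapper_args + args))
  File "fit.py", line 20, in <lambda>
    r=minimize(lambda v:cost(ms,[np.array(p) for p in f(*v)]),x0,method="Nelder-Mead",options=dict(initial_simplex=sim,maxiter=150,xatol=1e-4,fatol=1e-4));return r.x,r.fun
                        ~~~~^^^^^^^^^^^^^^^^^^^^^^^^^^^^^^^^^
  File "fit.py", line 16, in cost
    h=hull(cam,P);t+=1-np.minimum(h,m).sum()/np.maximum(h,m).sum()
  File "fit.py", line 6, in hull
    q=np.array([proj(cam,p) for p in P]);m=np.zeros((420*S,560*S),np.uint8)
                ~~~~^^^^^^^
  File "h.py", line 11, in proj
    c=cams.calibration(cam);E=np.array(c["extrinsics"])
ValueError: time passes only in moves, steps and waits
```

Calling calibration that often gets refused, so I'll cache it and vectorise the projection.

```bash
sed -i 's/cams.calibration(cam)/cal(cam)/; 2a import functools\ncal=functools.cache(lambda n: cams.calibration(n))' h.py
cat > run1.py <<'E'
from fit import *
for c in("top","side"): cams.read_camera(c)
M={c:[] for c in("top","side")}
for c in M:
  for n in("spacer_55","spacer_40"):M[c]+=finder.masks_of(n,c)
ims={c:cams.read_camera(c) for c in M}
b=np.hstack([cv2.resize(ims["top"][160:300,90:215],None,fx=3,fy=3,interpolation=2),cv2.resize(ims["side"][100:240,140:280],None,fx=3,fy=3,interpolation=2)])
cv2.imwrite("pics/crop1.png",b[:,:,::-1])
for c in M: print(c,[(round(m["p"],2),np.round(m["xy"])) for m in M[c]])
def near(c,p): 
    q=proj(c,np.array(p)); L=[m for m in M[c] if np.linalg.norm(m["xy"]-q)<15]; return np.asarray(L[0]["mask"],np.float32) if L else None
def fill(m):
    k=np.asarray(m,np.uint8);hh=np.zeros_like(k);cv2.fillPoly(hh,cv2.findContours(k,0,2)[0],1);return hh.astype(np.float32)
for p in((.443,-.17),(.61,-.155),(.612,-.311)):
    ms={c:near(c,(*p,.027)) for c in M}; ms={c:fill(m) for c,m in ms.items() if m is not None}
    for h in (.04,.055,.07):
        v,f=fit(ms,lambda x,y:cyl(x,y,.016,0,h),p,(.006,.006));print(list(ms),h,v,round(f,3))
ms={c:finder.masks_of("chassis",c) for c in M}
print([(c,[(m["p"],m["xy"],np.sum(m["mask"])) for m in ms[c]]) for c in ms])
for cs in (["top"],["side"],["top","side"]):
    mm={c:fill(ms[c][0]["mask"]) for c in cs if ms[c]}
    if not mm: continue
    v,f=fit(mm,lambda x,y,w:box(x,y,w,.22,.2,.06),(.54,.193,.25),(.01,.01,.1))
    R=np.array([[np.cos(v[2]),-np.sin(v[2])],[np.sin(v[2]),np.cos(v[2])]])
    print(cs,v,np.degrees(v[2]),f,[v[:2]+R@[sx*.07,sy*.06] for sx in(1,-1) for sy in(1,-1)])
E
timeout 300 python3 run1.py
```

```text
top [(0.8, array([308., 212.])), (0.62, array([374., 220.])), (0.61, array([308., 287.])), (0.8, array([308., 212.])), (0.62, array([374., 220.])), (0.61, array([308., 287.]))]
side [(0.8, array([322., 313.])), (0.79, array([210., 285.])), (0.77, array([292., 249.])), (0.25, array([195., 181.])), (0.8, array([322., 313.])), (0.79, array([210., 285.])), (0.77, array([292., 249.])), (0.25, array([195., 181.]))]
['top', 'side'] 0.04 [ 0.4384 -0.1701] 0.19
['top', 'side'] 0.055 [ 0.4382 -0.1696] 0.112
['top', 'side'] 0.07 [ 0.4383 -0.169 ] 0.183
['top', 'side'] 0.04 [ 0.6132 -0.154 ] 0.263
['top', 'side'] 0.055 [ 0.6123 -0.1528] 0.208
['top', 'side'] 0.07 [ 0.611  -0.1536] 0.191
['top', 'side'] 0.04 [ 0.6078 -0.3084] 0.108
['top', 'side'] 0.055 [ 0.6075 -0.309 ] 0.23
['top', 'side'] 0.07 [ 0.6074 -0.3088] 0.333
[('top', [(0.74, [131.1, 269.2], np.int64(295)), (0.63, [148.0, 233.4], np.int64(8704))]), ('side', [(0.8, [207.3, 161.4], np.int64(6104))])]
['top'] [0.5585 0.1636 0.1867] 10.695845963626631 0.9689324498176575 [array([0.6162, 0.2356]), array([0.6384, 0.1177]), array([0.4786, 0.2096]), array([0.5009, 0.0917])]
['side'] [0.5412 0.1985 0.3278] 18.778940181041122 0.02368563413619995 [array([0.5882, 0.2779]), array([0.6268, 0.1642]), array([0.4556, 0.2328]), array([0.4943, 0.1192])]
['top', 'side'] [0.5412 0.1985 0.3271] 18.74024041611729 0.49644380807876587 [array([0.5882, 0.2778]), array([0.6268, 0.1641]), array([0.4557, 0.2328]), array([0.4942, 0.1192])]
```

View pics/crop1.png

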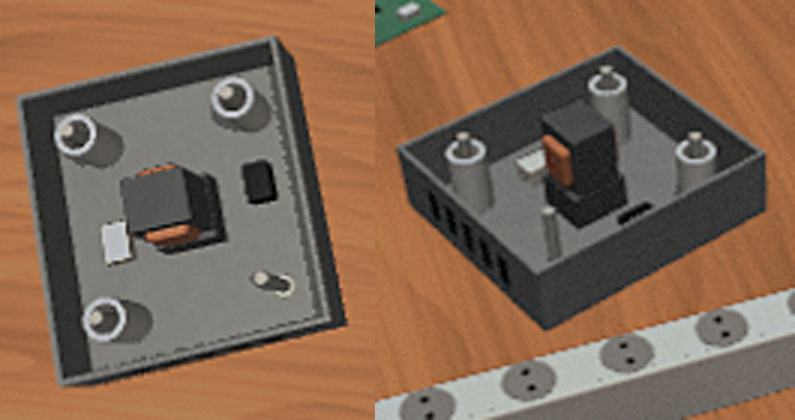

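The crop shows the bare stud's tip at about top (176,252) and side (198,170). The silhouette fit confirms that the spacer at (0.438,-0.170) is the 55 mm one. Next I'll get the stud position and the tool yaw.

```bash
cat > run2.py <<'E'
from fit import *
o=get_obs(); print(o["time_s"],o["tool_pos"],o["tool_rot"],o["grip_width"])
T=(90+258/3,160+275/3);D=(140+(549-375)/3,100+211/3)
print("crop tip",atz("top",T,.074),atz("side",D,.074))
p,u=ray("top",T);q,w=ray("side",D);s=np.linalg.lstsq(np.c_[u,-w],q-p,rcond=None)[0];print("tri",p+u*s[0],q+w*s[1])
cams.read_camera("top")
L=finder.masks_of("chassis","top");m=max(L,key=lambda m:np.sum(m["mask"]))
k=np.asarray(m["mask"],np.uint8);hh=np.zeros_like(k);cv2.fillPoly(hh,cv2.findContours(k,0,2)[0],1)
v,f=fit({"top":hh.astype(np.float32)},lambda x,y,w:box(x,y,w,.22,.2,.06),(.541,.198,.32),(.01,.01,.1))
c,s=np.cos(v[2]),np.sin(v[2]);print(v,f,"stud",v[:2]+[-.07*c+.06*s,-.07*s-.06*c])
E
python3 run2.py
```

```text
1.6 [0.1988 0.6189 0.201 ] [179.9915   0.0016 162.1897] 0.08689119107087553
crop tip [0.4931 0.1163 0.074 ] [0.4952 0.1145 0.074 ]
tri [0.4933 0.1167 0.0724] [0.4955 0.1163 0.0725]
[0.5394 0.1942 0.3322] 0.015856504440307617 stud [0.4928 0.1147]
```

```bash
python3 -m creep '0.04 -0.045 0.01 0 0.087; 0.04 -0.045 0.01 0 0.087; 0.04 -0.045 0.01 0 0.087; 0.04 -0.045 0.01 0 0.087; 0.04 -0.045 0 0 0.087; 0.03 -0.05 0 0 0.087; 0.02 -0.055 0 0 0.087; 0.01 -0.06 0 0 0.087' 20
```

```text
time_s: 2.7
tool_pos: [0.4597, 0.2269, 0.241]
tool_rot: [180.0, 0.0, 162.2]
force: [1.1, -0.6, -0.5]
grip_width: 0.0871
grasp_force: 0.0
```

```bash
python3 -m creep '0.01 -0.05 0 -10.3 0.087; 0.01 -0.05 0 -10.3 0.087; 0 -0.05 0 -10.3 0.087; 0 -0.05 0 -10.3 0.087; 0 -0.05 -0.01 -10.3 0.087; -0.01 -0.05 -0.02 -10.3 0.087; -0.015 -0.05 -0.03 -10.3 0.087; -0.016 -0.047 -0.04 -10 0.087' 20; python3 -m creep '0 0 0 0 0.087; 0 0 0 0 0.087'
python3 - <<'E'
from h import *
a=cams.read_camera("top");b=cams.read_camera("side")
cv2.imwrite("pics/c2.png",np.hstack([cv2.resize(a[220:350,240:380],(420,390),interpolation=2),cv2.resize(b[190:320,145:270],(375,390),interpolation=2)])[:,:,::-1])
E
```

```text
time_s: 3.7
tool_pos: [0.4384, -0.1691, 0.1419]
tool_rot: [179.8, -0.0, 79.7]
force: [1.1, 0.2, -0.0]
grip_width: 0.087
grasp_force: 0.0
time_s: 3.95
tool_pos: [0.4386, -0.1667, 0.1422]
tool_rot: [180.0, -0.0, 80.1]
force: [0.3, 0.7, -0.4]
grip_width: 0.0872
grasp_force: 0.0
```

View pics/c2.png

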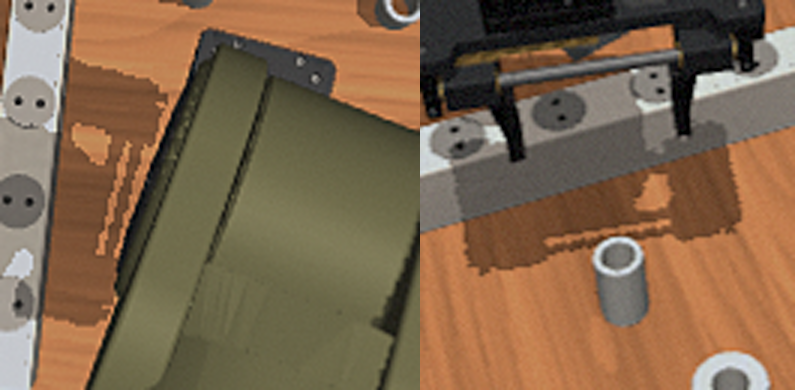

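The side crop shows open fingertips at (516,155) and (684,130), with the spacer below them and its top centre at (619,256). I'll compare these with the model.

Run:
```python
from h import *
np.set_printoptions(precision=4,suppress=True)
f=lambda x,y:(145+(x-420)/3-.33,190+y/3-.33)
print("spacer top",atz("side",f(619,256),.055)); print("finger mid",atz("side",f(600,146),.142), get_obs()["tool_pos"])
y=np.radians(80.1);t=np.array(get_obs()["tool_pos"])
for s in(1,-1): print(np.array(proj("side",t+s*.05*np.array([np.sin(y),-np.cos(y),0]))), f(516,158),f(684,134))
```

```text
spacer top [ 0.4404 -0.1684  0.055 ]
finger mid [ 0.4415 -0.1533  0.142 ] [ 0.4394 -0.166   0.1427]
[233.4626 239.078 ] (176.67, 242.33666666666664) (232.67, 234.33666666666664)
[177.0686 247.6599] (176.67, 242.33666666666664) (232.67, 234.33666666666664)
```

```bash
python3 -m creep '0 0 -0.03 0 0.087; 0 0 -0.03 0 0.087; 0 0 0 0 0.087; 0 0 0 0 0.087'
python3 - <<'E'
from h import *
t=np.array(get_obs()["tool_pos"]);y=np.radians(get_obs()["tool_rot"][2])
b=cams.read_camera("side")
z=cv2.resize(b[225:325,150:270],(720,600),interpolation=2)[:,:,::-1].copy()
for s in(1,-1):
    q=(proj("side",t+s*.047*np.array([np.sin(y),-np.cos(y),0]))-[150,225]+.5)*6; cv2.circle(z,tuple(int(i) for i in q),4,(0,0,255),-1); print(q)
q=(proj("side",np.array([.4395,-.169,.055]))-[150,225]+.5)*6; cv2.circle(z,tuple(int(i) for i in q),3,(0,255,0),-1)
cv2.imwrite("pics/c3.png",z)
E
```

```text
time_s: 4.55
tool_pos: [0.4395, -0.1669, 0.0831]
tool_rot: [179.9, 0.0, 80.2]
force: [0.3, -0.1, 0.1]
grip_width: 0.087
grasp_force: 0.0
[506.99034025 219.39994551]
[203.33283725 267.77647614]
```

View pics/c3.png

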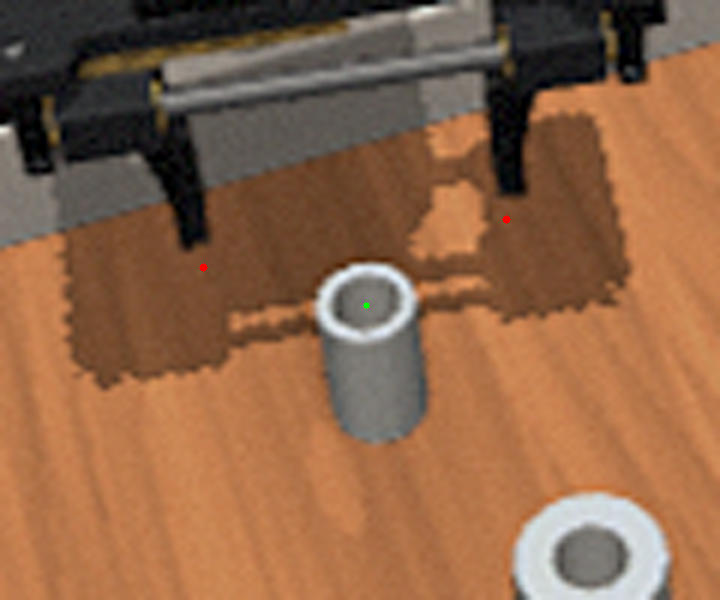

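Run:
```python
from h import *
p=np.array([.4395,-.167,.083]);a=proj("side",p)
for d in np.eye(3)*.01: print((proj("side",p+d)-a)*6)
c=np.array([.4395,-.169,.0]);print("spacer bottom centre",(proj("side",c)-[150,225]+.5)*6)
```

```text
[31.12390044 -9.24706294]
[ -9.04587847 -23.22965619]
[ -3.1349164  -20.75002841]
spacer bottom centre [382.54936325 409.47114113]
```

```bash
python3 -m creep '0 0 -0.03 0 0.087; 0 0 -0.025 0 0.087; 0 0 -0.012 0 0.087; 0 0 0 0 0.087; 0 0 0 0 0.087'
python3 - <<'E'
from h import *
t=np.array(get_obs()["tool_pos"]);y=np.radians(get_obs()["tool_rot"][2])
b=cams.read_camera("side")
z=cv2.resize(b[225:325,150:270],(720,600),interpolation=2)[:,:,::-1].copy()
for s in(1,-1):
    q=(proj("side",t+s*.051*np.array([np.sin(y),-np.cos(y),0]))-[150,225]+.5)*6; cv2.circle(z,tuple(int(i) for i in q),4,(0,0,255),-1); print(q)
cv2.imwrite("pics/c4.png",z)
E
```

```text
time_s: 5.22
tool_pos: [0.4392, -0.1675, 0.0159]
tool_rot: [179.9, -0.0, 80.1]
force: [0.9, 0.1, -0.7]
grip_width: 0.0872
grasp_force: 0.0
[531.53409017 351.34237227]
[217.99905105 402.8627639 ]
```

View pics/c4.png

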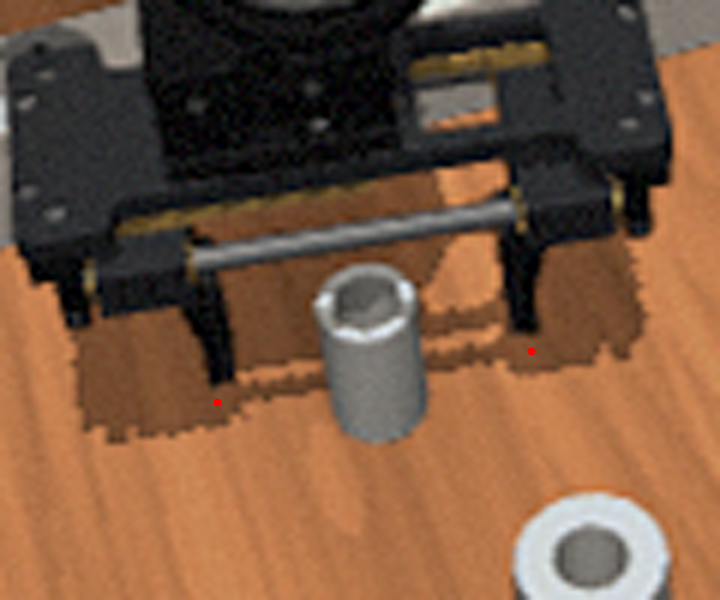

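The drawn fingertips end about 20 px (8–10 mm) short of the reported TCP, and one view can't say whether that offset is in y or z. A grasp slightly lower and a few mm toward −y works in either case, so I'll do that.

```bash
python3 -m creep '0 -0.003 -0.004 0 0.087; 0 -0.003 -0.004 0 0.087; 0 0 0 0 0.06; 0 0 0 0 0.045; 0 0 0 0 0.04; 0 0 0 0 0.036; 0 0 0 0 0.033; 0 0 0 0 0.03' 15;  python3 -m creep '0 0 0 0 0.025; 0 0 0 0 0.02; 0 0 0 0 0.02; 0 0 0 0 0.02' 25
python3 - <<'E'
from h import *
b=cams.read_camera("side")
cv2.imwrite("pics/c5.png",cv2.resize(b[225:325,150:270],(720,600),interpolation=2)[:,:,::-1])
E
```

```text
time_s: 6.28
tool_pos: [0.4382, -0.1732, 0.0068]
tool_rot: [180.0, 0.0, 80.1]
force: [0.0, -0.0, -0.3]
grip_width: 0.0356
grasp_force: 0.0
time_s: 6.78
tool_pos: [0.4381, -0.1732, 0.0068]
tool_rot: [180.0, 0.0, 80.1]
force: [-0.1, -0.1, -0.4]
grip_width: 0.0304
grasp_force: 25.0
```

View pics/c5.png

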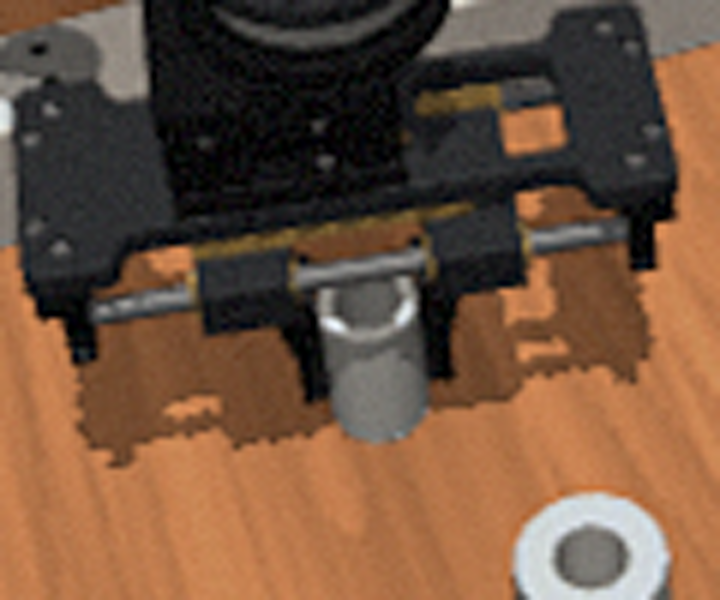

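The fingers straddle the spacer, whose top is at (366,303), and hold 25 N. I'll lift it and check.

```bash
python3 -m creep '0 0 0.005 0 0.02; 0 0 0.015 0 0.02; 0 0 0.02 0 0.02; 0 0 0.025 0 0.02; 0 0 0.03 0 0.02; 0 0 0.02 0 0.02; 0 0 0.01 0 0.02; 0 0 0 0 0.02' 30
cat > hold.py <<'E'
from fit import *
import sys
o=get_obs();t=np.array(o["tool_pos"]);print(o["time_s"],t,o["tool_rot"],o["grip_width"],o["grasp_force"])
b=cams.read_camera("side");q=proj("side",t+[0,0,.02]);x0=int(q[0])-60;y0=int(q[1])-50
ex=np.array([float(v) for v in sys.argv[2].split(",")]);y0=max(y0,0)
z=cv2.resize(b[y0:y0+100,x0:x0+120],(720,600),interpolation=2)[:,:,::-1].copy()
# model of spacer at guessed position: outline lower and upper ring
for zz in(0,.055):
    P=np.array([(proj("side",np.array(p))-[x0,y0]+.5)*6 for p in cyl(ex[0],ex[1],.016,ex[2]+zz,ex[2]+zz)]);cv2.polylines(z,[P.astype(np.int32)],True,(0,255,0),1)
cv2.imwrite(sys.argv[1],z);print("origin",x0,y0)
for m in finder.masks_of("spacer_55","side"):
    if np.linalg.norm(np.array(m["xy"])-q)<30: print("mask",m["p"],m["xy"],np.sum(m["mask"]))
E
python3 hold.py pics/c6.png .4385,-.1700,.125
```

```text
time_s: 7.82
tool_pos: [0.4386, -0.1733, 0.1325]
tool_rot: [179.9, -0.0, 80.1]
force: [0.1, 0.6, -2.0]
grip_width: 0.0305
grasp_force: 30.0
7.825 [ 0.4386 -0.1733  0.1325] [179.9037  -0.0192  80.0918] 0.03053298622919133 29.99985682227816
origin 145 192
mask 0.58 [202.8, 240.9] 585
```

View pics/c6.png

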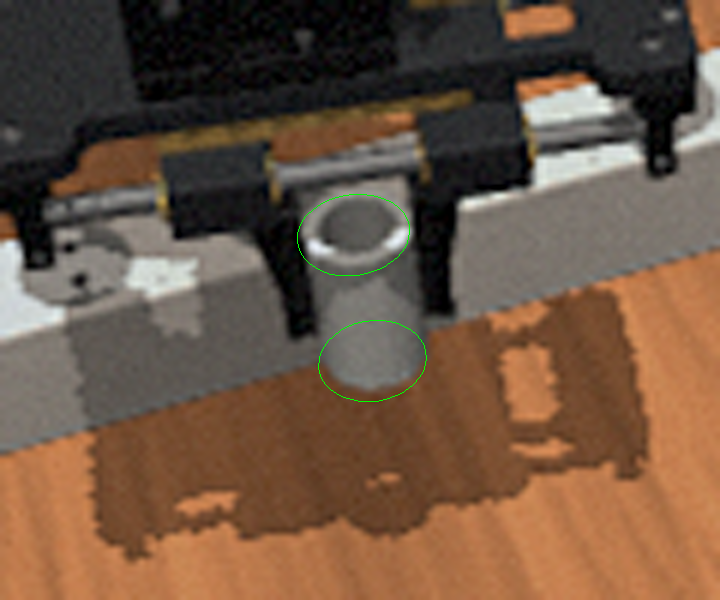

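The spacer is held upright, with its rim at (357,235) and its lower end at (372,390). Now I'll carry it to above the stud.

```bash
python3 -m creep '0.003 0.015 0 0 0.02; 0.006 0.03 0 0 0.02; 0.008 0.045 0 0 0.02; 0.01 0.05 0 0 0.02; 0.01 0.05 0 0 0.02; 0.009 0.045 0 0 0.02; 0.006 0.03 0 0 0.02; 0.003 0.015 0 0 0.02' ; python3 -m creep '0 0.005 -0.01 0 0.02; 0 0 -0.01 0 0.02; 0 0 0 0 0.02; 0 0 0 0 0.02; 0 0 0 0 0.02'
python3 hold.py pics/c7.png .494,.116,.1057
```

```text
time_s: 8.93
tool_pos: [0.4923, 0.1095, 0.1308]
tool_rot: [-179.9, 0.0, 80.3]
force: [-0.1, -0.3, -0.5]
grip_width: 0.0305
grasp_force: 30.0
time_s: 9.55
tool_pos: [0.4934, 0.1114, 0.1122]
tool_rot: [180.0, -0.0, 80.0]
force: [0.7, -0.5, -0.5]
grip_width: 0.0307
grasp_force: 30.0
9.55 [0.4934 0.1114 0.1122] [179.956   -0.0235  80.045 ] 0.030745008971964197 29.999922474271443
origin 134 100
mask 0.78 [192.2, 151.6] 376
```

View pics/c7.png

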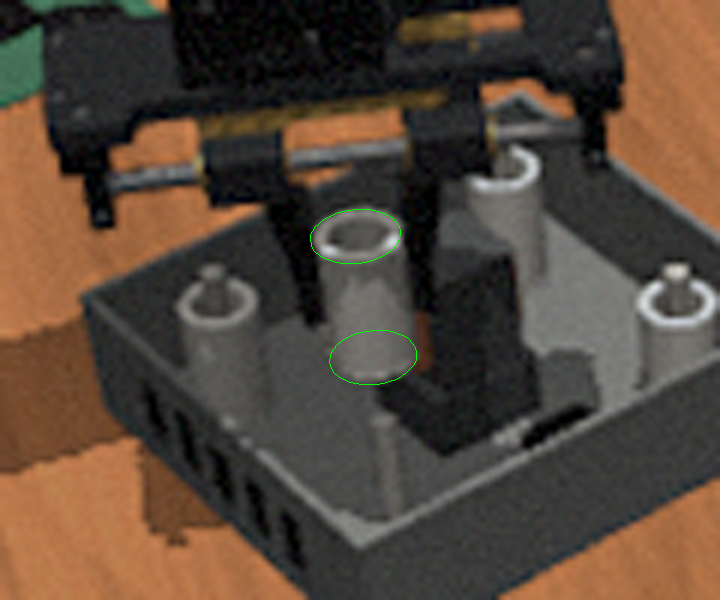

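The overlaid model (green) matches the held spacer at (.494,.116). The stud tip shows just below it at (383,418), where it should be. I'll lower to final height and check both views.

```bash
python3 -m creep '0 0.0005 -0.005 0 0.02; 0 0 -0.006 0 0.02; 0 0 -0.006 0 0.02; 0 0 -0.004 0 0.02; 0 0 0 0 0.02; 0 0 0 0 0.02; 0 0 0 0 0.02'
python3 - <<'E'
from fit import *
o=get_obs();t=np.array(o["tool_pos"]);print(o["time_s"],t,o["tool_rot"],o["grip_width"])
ex=t+[.0005,.004,-.0068];W=[]
for c,(x0,y0,w,h) in {"side":(160,120,66,75),"top":(145,215,66,75)}.items():
    b=cams.read_camera(c);k=6
    z=cv2.resize(b[y0:y0+h,x0:x0+w],None,fx=k,fy=k,interpolation=2)[:,:,::-1].copy()
    for zz in(0,.055):
        P=np.array([(proj(c,np.array(p))-[x0,y0]+.5)*k for p in cyl(ex[0],ex[1],.016,ex[2]+zz,ex[2]+zz)]);cv2.polylines(z,[P.astype(np.int32)],True,(0,255,0),1)
    for p in((ex[0],ex[1],.074),(ex[0],ex[1],.008)):
        q=(proj(c,np.array(p))-[x0,y0]+.5)*k;print(c,p,q);P=np.array([(proj(c,np.array(p))-[x0,y0]+.5)*k for p in cyl(p[0],p[1],.005,p[2],p[2])]);cv2.polylines(z,[P.astype(np.int32)],True,(0,0,255),1)
    W.append(z)
    for r in finder.tip_of("stud_tip",c)[:2]: print(c,"tip",r["p"],r["xy"],atz(c,r["xy"],.074))
    for r in finder.tip_of("stud",c)[:2]: print(c,"stud",r["p"],r["xy"],atz(c,r["xy"],.004))
cv2.imwrite("pics/c8.png",np.hstack(W))
E
```

```text
time_s: 10.52
tool_pos: [0.4933, 0.1124, 0.091]
tool_rot: [180.0, -0.0, 80.1]
force: [-0.9, -0.8, 0.2]
grip_width: 0.031
grasp_force: 30.0
10.525 [0.4933 0.1124 0.091 ] [179.9727  -0.013   80.0929] 0.030993128045637097
side (np.float64(0.49381984208224183), np.float64(0.11637133635496247), 0.074) [226.1936 302.917 ]
side (np.float64(0.49381984208224183), np.float64(0.11637133635496247), 0.008) [245.0708 432.6153]
side tip 0.38 [200.1, 171.1] [0.4989 0.1102 0.074 ]
side stud 0.38 [198.8, 191.0] [0.4918 0.1241 0.004 ]
top (np.float64(0.49381984208224183), np.float64(0.11637133635496247), 0.074) [188.9772 221.0793]
top (np.float64(0.49381984208224183), np.float64(0.11637133635496247), 0.008) [236.298  237.3997]
top tip 0.46 [175.6, 252.3] [0.4917 0.1169 0.074 ]
top tip 0.39 [187.4, 255.8] [0.4868 0.0907 0.074 ]
```

View pics/c8.png

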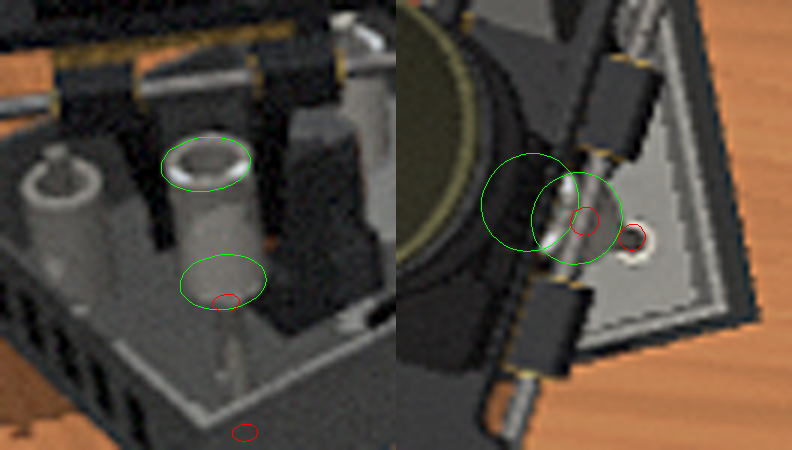

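The top view shows the foot collar at (633,241), against (632,237) predicted for a stud directly under the spacer. In the side view the stud at (237,370) lines up with the spacer axis. That leaves about 1 mm of centring error and the lower end at z≈0.084, so I'm handing in.

```bash
python3 -m creep '0 0 0 0 0.02; 0 0 0 0 0.02; 0 0 0 0 0.02; 0 0 0 0 0.02'; python3 -c "
from cell import ticket
print(ticket.sign_off())"
```

```text
time_s: 11.32
tool_pos: [0.4931, 0.1123, 0.0907]
tool_rot: [180.0, 0.0, 80.1]
force: [-0.2, 0.1, -1.4]
grip_width: 0.0305
grasp_force: 30.0
the job is handed in; nothing more can be done
None
```

The 55 mm spacer is held upright and steady about 1 cm above the bare stud's tip, centred to roughly 1–2 mm as measured from the cameras, and the job was handed in at 11.3 s with no sign of contact on the way.

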